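# Lay a drill core on the saddle of the measuring stage

### The job

Tilt out the clear-fronted bin that holds the long piece of drill core, take the core out and lay it gently in the narrow raised saddle on the round black stage: along the trough, centred lengthways, and let go. Then tilt the bin fully shut again; the short offcut stays in its bin, both bins end fully shut, and everything else stays where it stands.

Things in the scene. Friction and masses are not known exactly. Their poses are not given: they have to be found in the camera images.
- unit: Fixed storage unit (grey frame, clear top and back panels) with two tilt-out bins side by side, 145 mm deep, 340 mm wide, 198 mm high. Origin: on the table, middle of its front plane; x points from the front into the unit, y to the left-hand bin (robot's left), z up. Its 8 mm top panel begins 30 mm behind the front plane and covers the rest, so a gripper cannot reach the floor of a shut bin.
- bin_left (a joint): Tilt of the left-hand bin, rad: 0 = upright and shut, grows as its top is pulled out to the front, stop at 0.8. The pivot is stiff: the bin stays where it is left, loaded or empty; about 2 to 4 N at the handle moves it. At the stop, floor and front panel form a V: a round piece rolls forward and lies in it along the unit's y.
- bin_left_handle (a point): Middle of the left-hand bin's round steel bar handle: 10 mm thick, 100 mm long, parallel to the unit's y, standing on two end arms 30 mm in front of the panel's inner face and 30 mm above the panel's top edge, so free on all sides. Moves with the bin; axes are the bin's (z up along the panel, x into the bin). Shut, it lies 30 mm in front of and 145 mm above the hinge point.
- bin_left_hinge (a point): Middle of the left-hand bin's pivot line, in the unit's front plane, 30 mm above the table, at unit y = +83 mm. The bin when shut: 150 mm wide inside, 3 mm sides only 50 mm high; floor 100 mm deep, its upper face 35 mm above the pivot; clear 4 mm front panel up to 115 mm above the pivot, inner face in the front plane; rear lip 20 mm high.
- bin_right (a joint): Tilt of the right-hand bin, rad: 0 = upright and shut, grows as its top is pulled out to the front, stop at 0.8. The pivot is stiff: the bin stays where it is left, loaded or empty; about 2 to 4 N at the handle moves it. At the stop, floor and front panel form a V: a round piece rolls forward and lies in it along the unit's y.
- bin_right_handle (a point): Middle of the right-hand bin's round steel bar handle: 10 mm thick, 100 mm long, parallel to the unit's y, standing on two end arms 30 mm in front of the panel's inner face and 30 mm above the panel's top edge, so free on all sides. Moves with the bin; axes are the bin's (z up along the panel, x into the bin). Shut, it lies 30 mm in front of and 145 mm above the hinge point.
- bin_right_hinge (a point): Middle of the right-hand bin's pivot line, in the unit's front plane, 30 mm above the table, at unit y = -83 mm. The bin when shut: 150 mm wide inside, 3 mm sides only 50 mm high; floor 100 mm deep, its upper face 35 mm above the pivot; clear 4 mm front panel up to 115 mm above the pivot, inner face in the front plane; rear lip 20 mm high.
- core: The long piece of dark grey stone drill core: a cylinder 48 mm in diameter, 62 mm long, about 0.28 kg. Origin at its centre, y along its axis (x and z turn as it rolls). It lies in one of the two bins, axis across the bin, its middle within 12 mm of the bin's middle, so a gripper can take it by its flat end faces, one finger at each end.
- offcut: The short piece of the same core: 48 mm in diameter, 30 mm long. Origin at its centre, y along its axis. It lies in the other bin.
- stage: Fixed round black stage 170 mm in diameter, its top 70 mm above the table, with a thin post carrying the saddle. Origin on the table under its centre, z up, y along the saddle's trough.
- saddle (a point): Where the centre of the core belongs: on the stage's axis, 158 mm above the table. Below it is the saddle, an aluminium V trough (120 degrees included) only 22 mm long along y (the trough's direction) and 42 mm wide; its bottom is 130 mm above the table, its rims 142 mm. The core overhangs it 20 mm at either end. x is level, across the trough.
- jar: Loose jar with black lid, 52 mm in diameter, 60 mm high, origin at its underside. Bystander.
- rock: Loose lump of stone, 72 mm across, 43 mm high, origin at its underside. Bystander.
- brush: Loose brush 170 mm long, lying flat. Bystander.
- dish: Loose glass dish, 90 mm in diameter, 18 mm high. Bystander.
- oil: Loose amber bottle, 40 mm in diameter, 80 mm high. Bystander.
Not all that is in view belongs to the job. Leave any purple, red or turquoise look-alike of the core alone.

How it is judged:
By the outcome, as a careful person would: the job done as asked, in the order asked, and still so for the second after the job is handed in, with the robot touching nothing.
It also fails if it takes over 72 s, if anything falls off the work surface, if the arm or the gripper's body presses on something with over 40 N, if the wrist force passes 120 N, or if a joint passes its speed limit or range.

### The arm

A 6-joint arm with a two-finger parallel gripper is mounted at the origin on the work surface. World frame = base frame: x ahead of the robot, y to its left, z up, the work surface at z = 0. Lengths are in m, angles in rad, forces in N, time in s.
With the tool pointing down it reaches from about 0.25 to 0.775 m from the base axis. Payload 4 kg.
Tool frame: the origin (TCP) lies at the very end of the fingers, on their centre line; the grasp point (between the pads) lies bot.tcp_to_grasp behind it (bot.tcp_to_grasp is the distance from the TCP to the grasp point, in m); x points along the fingers, y is the direction in which the jaws open and shut, and the axes are right-handed (so a half turn about x gives the same grasp; the last joint's range is limited). The gripper opens to 94 mm and grips with 3 to 60 N. Pads are 16 mm wide; open, the fingers measure 119 mm over their backs; the gripper's body (75 mm by 177 mm) begins 78 mm behind the grasp point.
Start: joints at [-1.371, 0.087, 1.371, -0, 1.684, -0.103], TCP at [0.164, -0.525, 0.206] pointing down, gripper open.
Joint ranges: [-3.1, 3.1], [-0.76, 2.03], [0.27, 2.55], [-1.08, 4.22], [0.17, 2.65], [-2.57, 2.57]. Speed limits (rad/s): [2.79, 2.79, 3.14, 3.14, 3.14, 3.14].

### API

Orientations are given as a unit quaternion [w, x, y, z].
In Python, from workcell import bot, cams, boxes_of, landmark_of gives the robot as it stands.
- The arm moves only by the tool arm_command, never from a script. Its argument "rows" is a list of rows, each a list of 3 entries, a list of its own where there are three numbers: the closure, from -1 (fully open) to 1 (shut), then the shift along the tool's x, y, z in cm, then the turn, a rotation vector about the tool's x, y, z in degrees. In form: [[gripper, [tx, ty, tz], [wx, wy, wz]], ...]. A call has 1 to 8 rows; each row is the pose to reach, as a shift and turn from the pose commanded when the call began, along the tool's axes at that moment; what a row does not reach only later rows make up. A row lasts 1/8 s, in which the tool goes at most 62.5 mm and 10.7 degrees, less where a joint would pass 70% of its speed; a pose out of reach is approached as far as the arm can. A call with a gripper value outside its range is refused whole. The fingers move at their own pace and stop on an object; "squeeze" is the grip in N (left out, the last holds). Time passes only in rows, so rows that repeat a pose let the fingers close. It gives the time, the measured TCP pose, the force and the opening at its end, in the units of the state.
- bot.sense(): the state, without advancing time (a new reading comes with each control period).
- cams.snapshot(name): name is "scene" or "side" or "wrist"; returns a dict with "pixels" (480x640x3 uint8, blue, green, red), "camera_matrix" (3x3 intrinsics, pixels), "world_to_cam" (4x4, takes a point from world to camera coordinates). Camera axes: x right, y up, looking along -z (the intrinsics and any distortion apply to the point x, -y, -z); pixel columns grow to the right and rows downward; lengths in m; the calibration is good to about 2 mm. A picture is of the moment at which its call begins. There is no depth.
- bot.hand_in(): hands the job in, once; it reports no verdict.
Trained networks look in a picture, given as the dict that the camera call returned (one of the last four; its "shot" number tells which), for a name from the list of things; names that differ only in an ending like _2 or _b are one class to them, and where a whole thing is asked for, a point or a joint stands for the part that bears it (a point fixed in the world has none). Each returns a list of dicts, best first, with "score" (0 to 1); they miss things now and then, are a little off and sometimes report something else, mostly with a low value. They report only what shows in the picture. A call takes as long as a camera call. They do not tell look-alikes from the thing itself.
- boxes_of(picture, thing): "position" ([column, row] in pixels, amid what is visible of it).
- landmark_of(picture, thing): "position" ([column, row] in pixels: a listed point, or the origin of a listed thing).
The state is a dict: "clock": time; "joint_pos": joint angles; "joint_vel": joint speeds; "joint_efforts": joint torques, N m; "ee_pos": TCP position; "ee_rot": TCP orientation; "force": force on the tool from outside, world axes, zero at the start; "moment": the same for the moment, N m; "grip_width": opening from 0.0 (shut) to 1.0 (fully open).
Only numpy, scipy, OpenCV 4.12 (cv2) and the standard library are available. Lean on these libraries where they do the work, as an engineer would, in place of code of your own. Each camera call takes 0.05 s, during which the arm holds its last target.

## Working session

There is one attempt and no reset: what is moved stays moved. The work goes in short steps, Python scripts to look and compute and a tool call to move; the robot and the scene stay as the last step left them, time stands still between calls to the robot, and variables do not carry over. Pictures are saved under pics/ and viewed, and the job is handed in when it is done.

Besides the shell and the picture viewer there is one more tool, called after ">>>" by a JSON object that holds its "op" and its "data". arm_command: Moves the arm, as the interface text tells. Its arguments: {"type":"object","properties":{"rows":{"type":"array","items":{"type":"array"}},"squeeze":{"type":"number"}},"required":["rows"]}

```bash
ls; mkdir -p pics
python3 - <<'E'
from workcell import bot,cams
import cv2
print(bot.sense(), bot.tcp_to_grasp)
for n in ["scene","side","wrist"]:
    s=cams.snapshot(n); cv2.imwrite(f"pics/a_{n}.png",s["pixels"]); print(n,s["camera_matrix"],s["world_to_cam"],[k for k in s])
E
```

```text
pics
{'clock': 0.0, 'joint_pos': array([-1.37112190e+00,  8.79480434e-02,  1.37225567e+00, -1.47643860e-05,
        1.68360421e+00, -1.03121575e-01]), 'joint_vel': array([-0.00168486, -0.00114281,  0.00028794, -0.0019011 , -0.0004211 ,
       -0.0019805 ]), 'joint_efforts': array([ 8.87428541e-04, -3.40182424e+01, -3.02423930e+01,  7.19009293e-02,
        3.32284695e-02, -1.74598454e-04]), 'ee_pos': array([ 0.16387309, -0.52443735,  0.20430728]), 'ee_rot': array([-0.10586336, -0.69897501, -0.10742746,  0.69906096]), 'force': array([-0.71380592, -0.0970051 , -0.36992285]), 'moment': array([-0.0468087 ,  0.01718021, -0.03154432]), 'grip_width': 1.000359725707935} 0.0188
scene [[515.14564535   0.         319.08906265]
 [  0.         515.14564535 236.25602005]
 [  0.           0.           1.        ]] [[ 0.99898276 -0.04085542 -0.01908615 -0.56997078]
 [ 0.04024471  0.61682733  0.78606896 -0.16394395]
 [-0.02034232 -0.78603745  0.61784409 -1.15705298]
 [ 0.          0.          0.          1.        ]] ['pixels', 'camera_matrix', 'world_to_cam', 'shot']
side [[490.99560209   0.         325.81280843]
 [  0.         490.99560209 242.43891972]
 [  0.           0.           1.        ]] [[-0.7577187  -0.65257204 -0.00348062  0.44287708]
 [ 0.50838959 -0.59363185  0.62381187 -0.32725142]
 [-0.40914839  0.4709044   0.78156678 -1.16879752]
 [ 0.          0.          0.          1.        ]] ['pixels', 'camera_matrix', 'world_to_cam', 'shot']
wrist [[356.40804141   0.         321.62454159]
 [  0.         356.40804141 241.07836293]
 [  0.           0.           1.        ]] [[ 2.98169162e-01 -9.54512553e-01 -9.68344082e-04 -5.49356490e-01]
 [ 9.22952844e-01  2.88569007e-01 -2.54727258e-01  2.72553382e-02]
 [ 2.43419799e-01  7.50580770e-02  9.67012454e-01 -3.89795181e-01]
 [ 0.00000000e+00  0.00000000e+00  0.00000000e+00  1.00000000e+00]] ['pixels', 'camera_matrix', 'world_to_cam', 'shot']
```

View pics/a_scene.png

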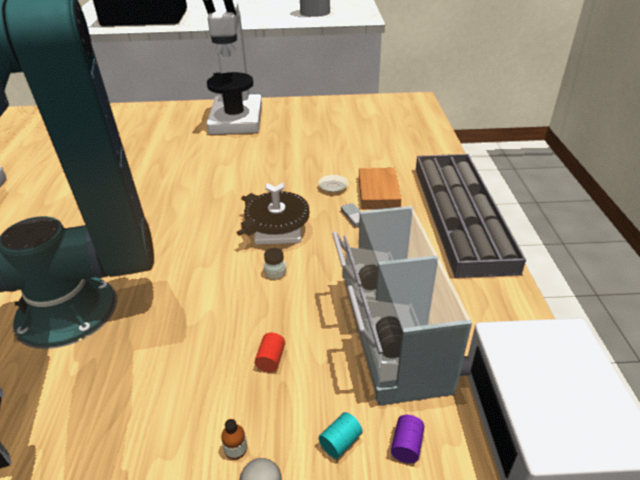

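View pics/a_side.png

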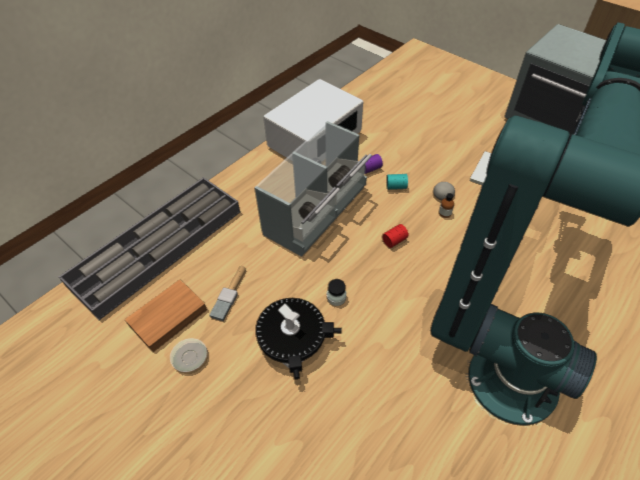

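View pics/a_wrist.png

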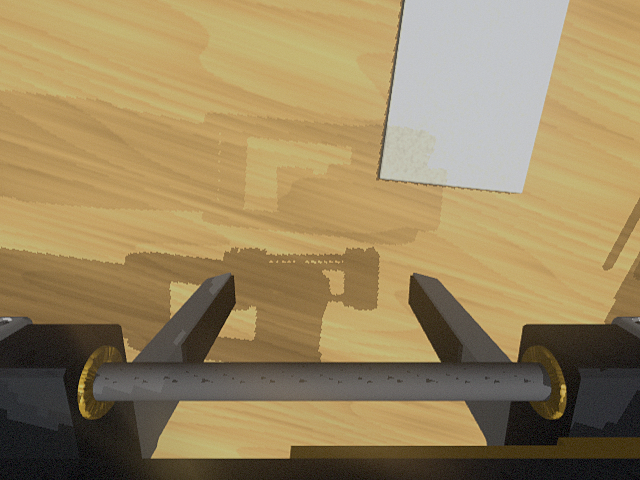

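Scene: the unit is at about (400,300), with dark pieces at (371,276) and (390,337). The stage is at (276,212), and red, teal and purple look-alikes lie in front and to the right. Next I'll measure.

```bash
cat > h.py <<'E'
import numpy as np,cv2
from workcell import bot,cams,boxes_of,landmark_of
def P(s):
    D=np.diag([1,-1,-1]); return s["camera_matrix"]@D@s["world_to_cam"][:3]
def proj(s,X):
    p=P(s)@np.append(X,1); return p[:2]/p[2]
def tri(ss,ps):
    A=[]
    for s,p in zip(ss,ps):
        M=P(s); A+= [p[0]*M[2]-M[0],p[1]*M[2]-M[1]]
    v=np.linalg.svd(np.array(A))[2][-1]; X=v[:3]/v[3]
    return X,[np.linalg.norm(proj(s,X)-p) for s,p in zip(ss,ps)]
def atz(s,p,z):
    M=P(s); A=np.array([p[0]*M[2]-M[0],p[1]*M[2]-M[1]])
    return np.append(np.linalg.solve(A[:,:2],-A[:,2]*z-A[:,3]),z)
E
python3 - <<'E'
from h import *
np.set_printoptions(precision=4,suppress=True)
a=cams.snapshot("scene");b=cams.snapshot("side")
for n in ["unit","bin_left_handle","bin_right_handle","bin_left_hinge","bin_right_hinge","core","offcut","stage","saddle","jar","oil","rock","dish"]:
    l=[[(np.array(d["position"]).round(1).tolist(),round(d["score"],2)) for d in landmark_of(s,n)[:4]] for s in (a,b)]
    print(n,l)
    if l[0] and l[1]:
        print("   ",*tri([a,b],[l[0][0][0],l[1][0][0]]))
E
```

```text
unit [[([359.6, 338.3], 0.9)], [([332.7, 218.8], 0.65)]]
    [ 0.6533 -0.1159 -0.0052] [np.float64(1.2752835747083313), np.float64(0.9669864662889003)]
bin_left_handle [[([230.5, 450.0], 0.63), ([341.1, 251.1], 0.62), ([272.5, 174.3], 0.49)], [([326.8, 200.0], 0.74)]]
    [ 0.561  -0.272  -0.0251] [np.float64(97.84780369475858), np.float64(61.788123747161606)]
bin_right_handle [[([354.3, 306.7], 0.6), ([338.4, 248.1], 0.4)], [([359.4, 166.4], 0.82)]]
    [ 0.6277 -0.1954  0.1711] [np.float64(0.27923435486816506), np.float64(0.19277466501221371)]
bin_left_hinge [[([353.7, 298.1], 0.92)], [([316.7, 231.5], 0.67)]]
    [ 0.6451 -0.0283  0.024 ] [np.float64(0.5094665410122382), np.float64(0.42461014266923935)]
bin_right_hinge [[([370.4, 356.8], 0.74), ([234.0, 446.1], 0.62)], [([349.1, 200.2], 0.84)]]
    [ 0.6593 -0.1895  0.0202] [np.float64(2.5914711023223), np.float64(1.8221973328501537)]
core [[([341.1, 434.1], 0.88), ([269.0, 349.2], 0.58), ([389.9, 336.5], 0.56), ([405.8, 438.4], 0.56)], [([393.3, 238.3], 0.9), ([374.1, 165.6], 0.62), ([396.7, 177.4], 0.59), ([339.3, 177.7], 0.54)]
[... 374 characters left out ...]
p.float64(1.4274333731841375)]
saddle [[([274.2, 176.7], 0.65)], [([287.2, 307.4], 0.77), ([349.3, 197.2], 0.24)]]
    [0.4713 0.2673 0.1613] [np.float64(0.8340776064989751), np.float64(1.0092600563228946)]
jar [[([275.9, 272.8], 0.73)], [([332.7, 296.9], 0.59)]]
    [ 0.4723  0.098  -0.0036] [np.float64(1.0764963798020137), np.float64(1.0687140180281678)]
oil [[([231.6, 447.8], 0.85)], [([446.8, 214.7], 0.58)]]
    [ 0.4028 -0.3519 -0.0014] [np.float64(1.2941750632010154), np.float64(0.8165352278643535)]
rock [[], [([441.0, 192.8], 0.75)]]
dish [[([332.2, 187.7], 0.81)], [([190.1, 357.7], 0.85)]]
    [ 0.6282  0.4623 -0.0025] [np.float64(0.11341234027924826), np.float64(0.1507333352472346)]
```

Run:
```python
from h import *
np.set_printoptions(precision=4,suppress=True)
from scipy.optimize import least_squares
a=cams.snapshot("scene");b=cams.snapshot("side")
obs=[("u",(0,0,0),a,(359.6,338.3)),("u",(0,0,0),b,(332.7,218.8)),
("Lh",(0,.083,.03),a,(353.7,298.1)),("Lh",(0,.083,.03),b,(316.7,231.5)),
("Rh",(0,-.083,.03),a,(370.4,356.8)),("Rh",(0,-.083,.03),b,(349.1,200.2)),
("LH",(-.03,.083,.175),a,(341.1,251.1)),("LH",(-.03,.083,.175),b,(326.8,200.)),
("RH",(-.03,-.083,.175),a,(354.3,306.7)),("RH",(-.03,-.083,.175),b,(359.4,166.4))]
def T(p,X):
    c,s=np.cos(p[2]),np.sin(p[2]); return np.array([p[0]+c*X[0]-s*X[1],p[1]+s*X[0]+c*X[1],X[2]])
f=lambda p:np.concatenate([proj(s,T(p,X))-q for _,X,s,q in obs])
r=least_squares(f,[.65,-.11,0.],loss="soft_l1"); print(r.x,np.degrees(r.x[2])); print(f(r.x).reshape(-1,2).round(1).tolist())
p=r.x
for n,s in (("scene",a),("side",b)):
    im=s["pixels"].copy()
    box=[(x,y,z) for x in(0,.145) for y in(-.17,.17) for z in (0,.198)]
    for i in range(8):
        for j in range(i):
            if bin(i^j).count("1")==1: cv2.line(im,*[tuple(int(v) for v in proj(s,T(p,box[k])).round()) for k in(i,j)],(0,255,0),1)
    for sg in (1,-1):
        cv2.line(im,*[tuple(int(v) for v in proj(s,T(p,(-.03,sg*.083+e,.175))).round()) for e in(-.05,.05)],(0,0,255),1)
    c=im[180:420,300:520] if n=="scene" else im[100:270,230:400]
    cv2.imwrite(f"pics/b_{n}.png",cv2.resize(c,None,fx=2.5,fy=2.5))
for n,s,(x,y) in (("scene",a,(275,200)),("side",b,(290,325))):
    c=s["pixels"][y-50:y+50,x-60:x+60]; cv2.imwrite(f"pics/c_{n}.png",cv2.resize(c,None,fx=6,fy=6,interpolation=cv2.INTER_CUBIC))
```

```text
[ 0.6518 -0.1136  0.0856] 4.903707318926697
[[0.4, -3.0], [0.7, 0.1], [-0.5, -0.9], [0.3, -2.0], [-1.9, 0.8], [0.0, -4.3], [-1.0, -3.8], [-1.6, -0.8], [0.7, -0.1], [0.3, -2.0]]
```

View pics/b_scene.png

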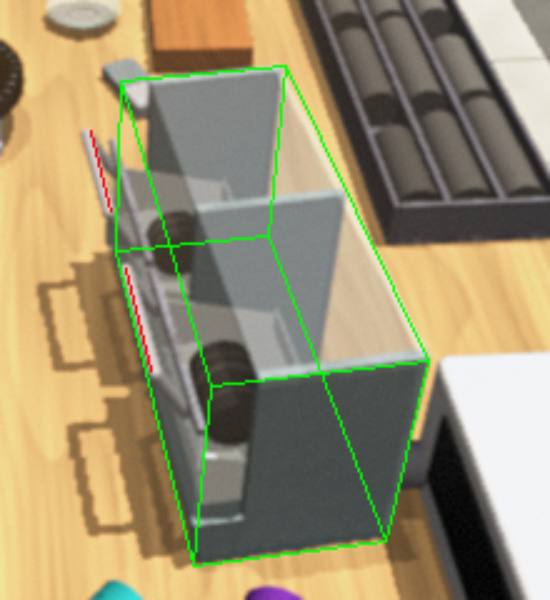

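View pics/b_side.png

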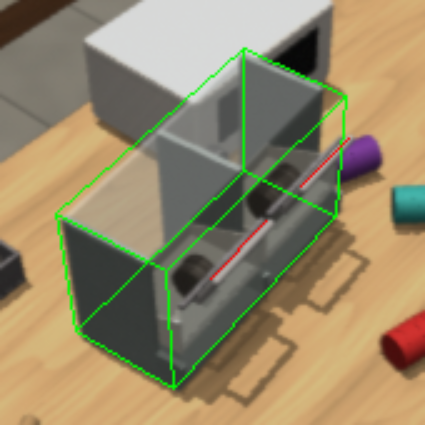

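View pics/c_scene.png

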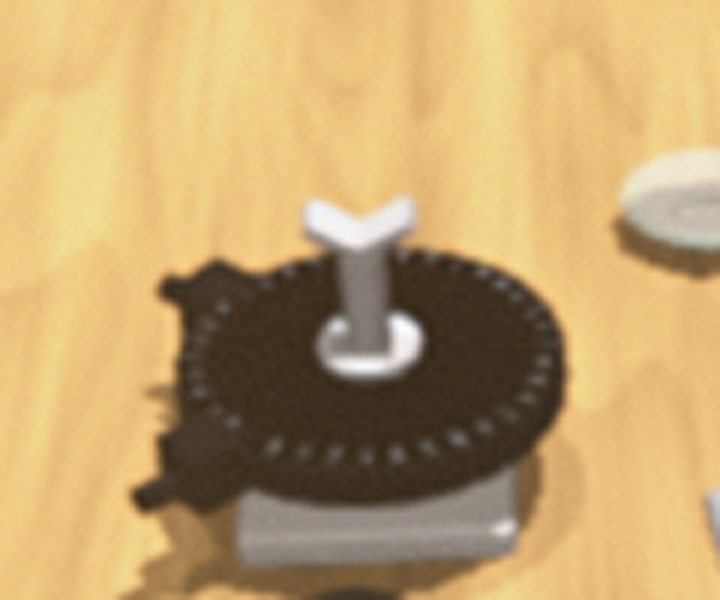

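View pics/c_side.png

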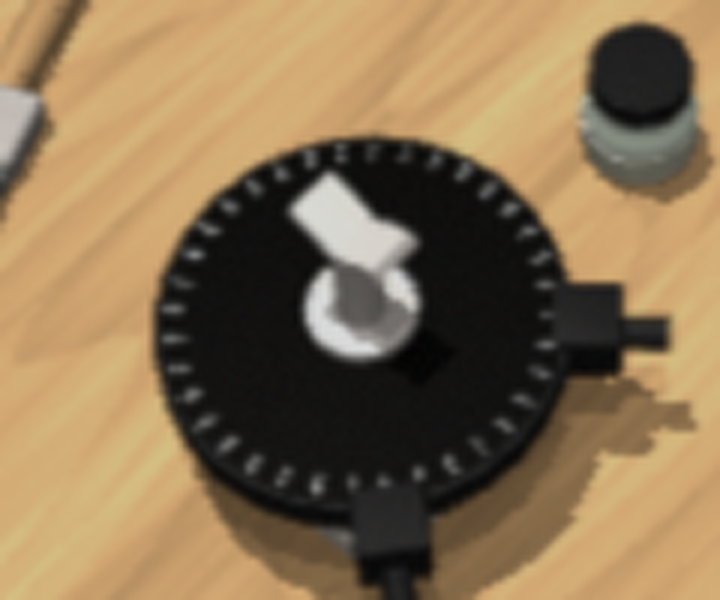

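```bash
cat >> h.py <<'E'
from scipy.spatial.transform import Rotation as Ro
def tool():
    s=bot.sense(); q=s["ee_rot"]; return s["ee_pos"],Ro.from_quat(q[[1,2,3,0]]).as_matrix(),s
def rel(pt,Rt,p=None,R=None):
    """row numbers (cm, deg) for target TCP pose"""
    if p is None: p,R,_=tool()
    return (R.T@(np.array(pt)-p)*100).round(2), np.degrees(Ro.from_matrix(R.T@Rt).as_rotvec()).round(1)
def Rtool(y,tilt,fwd):
    """tool x points down leaned by tilt(deg) toward fwd (unit vec xy, perpendicular to..); y axis given"""
    x=np.array([0,0,-1.])*np.cos(np.radians(tilt))+np.sin(np.radians(tilt))*np.array(fwd)
    x/=np.linalg.norm(x); y=np.array(y)-np.dot(y,x)*x; y/=np.linalg.norm(y)
    return np.stack([x,y,np.cross(x,y)],1)
U=np.array([0.6518,-0.1136,0.0856])
def T(X,p=None):
    p=U if p is None else p
    c,s=np.cos(p[2]),np.sin(p[2]); return np.array([p[0]+c*X[0]-s*X[1],p[1]+s*X[0]+c*X[1],X[2]])
E
python3 - <<'E'
from h import *
np.set_printoptions(precision=4,suppress=True)
p,R,s=tool(); print(R)
w=cams.snapshot("wrist"); W=w["world_to_cam"]; C=-W[:3,:3].T@W[:3,3]; print("cam in tool",R.T@(C-p), "cam axes in tool", (W[:3,:3]@R))
print("saddle, unit reach",np.hypot(.4713,.2673),[np.hypot(*T(x)[:2]) for x in [(-.03,-.083,0),(-.125,-.083,0)]])
E
```

```text
[[ 0.      0.2982 -0.9545]
 [-0.0001 -0.9545 -0.2982]
 [-1.      0.0001  0.    ]]
cam in tool [-0.1789 -0.0001 -0.0729] cam axes in tool [[-0.001   1.     -0.    ]
 [ 0.2549  0.0002 -0.967 ]
 [-0.967  -0.001  -0.2549]]
saddle, unit reach 0.5418237536321198 [np.float64(0.659692499333031), np.float64(0.5730409837493176)]
```

Run:
```python
from h import *
c,s=np.cos(U[2]),np.sin(U[2]); ux=np.array([c,s,0]); uy=np.array([-s,c,0])
print(rel(T((-.03,-.083,.33)),Rtool(ux,0,ux)))
```

```text
(array([-12.45, -17.26, -54.11]), array([-77.6,   0. ,  -0. ]))
```

>>> {"op": "arm_command", "data": {"rows": [[-0.2,[-12.5,-4,-10],[-10,0,0]],[-0.2,[-12.5,-17.3,-54.1],[-77.6,0,0]],[-0.2,[-12.5,-17.3,-54.1],[-77.6,0,0]],[-0.2,[-12.5,-17.3,-54.1],[-77.6,0,0]],[-0.2,[-12.5,-17.3,-54.1],[-77.6,0,0]],[-0.2,[-12.5,-17.3,-54.1],[-77.6,0,0]],[-0.2,[-12.5,-17.3,-54.1],[-77.6,0,0]],[-0.2,[-12.5,-17.3,-54.1],[-77.6,0,0]]]}}

```text
clock: 2.7
ee_pos: [0.5527, -0.2511, 0.317]
ee_rot: [0.522, 0.477, 0.521, -0.477]
force: [0.0, -0.0, -0.2]
grip_width: 0.601
```

Run:
```python
from h import *
c,s=np.cos(U[2]),np.sin(U[2]); ux=np.array([c,s,0])
print(tool()[0],tool()[2]["joint_pos"].round(2),rel(T((-.03,-.083,.33)),Rtool(ux,0,ux)))
```

```text
[ 0.55266818 -0.25107416  0.31703968] [-0.52  0.23  0.99 -0.    1.92 -0.61] (array([-1.3 ,  8.07, -4.52]), array([ 0.2,  0. , -0. ]))
```

>>> {"op": "arm_command", "data": {"rows": [[-0.2,[-1.3,8,-4.5],[0,0,0]],[-0.2,[-1.3,8,-4.5],[0,0,0]],[-0.2,[-1.3,8,-4.5],[0,0,0]]]}}

```text
clock: 3.08
ee_pos: [0.6286, -0.199, 0.3285]
ee_rot: [0.522, 0.477, 0.522, -0.477]
force: [-0.4, -0.6, 0.1]
grip_width: 0.597
```

Run:
```python
from h import *
np.set_printoptions(precision=4,suppress=True)
c,s=np.cos(U[2]),np.sin(U[2]); ux=np.array([c,s,0])
print(tool()[0],tool()[2]["joint_pos"].round(2),rel(T((-.03,-.083,.33)),Rtool(ux,0,ux)))
w=cams.snapshot("wrist")
for n in ["bin_right_handle","bin_left_handle","bin_right_hinge","core","offcut"]:
    print(n,[(d["position"],d["score"]) for d in landmark_of(w,n)])
im=w["pixels"].copy()
for sg in (1,-1):
    q=[tuple(int(v) for v in proj(w,T((-.03,sg*.083+e,.175))).round()) for e in(-.05,.05)]; print(q)
    cv2.line(im,*q,(0,0,255),1)
cv2.imwrite("pics/d.png",im)
```

```text
[ 0.6286 -0.199   0.3285] [-0.39  0.36  0.8   0.    1.98 -0.48] (array([-0.15,  0.04, -0.01]), array([ 0.2, -0. ,  0. ]))
bin_right_handle [([321.6, 228.6], 0.65)]
bin_left_handle [([315.2, 31.6], 0.85)]
bin_right_hinge [([342.3, 198.4], 0.72), ([319.9, 226.3], 0.44)]
core [([365.0, 315.3], 0.87), ([203.1, 163.4], 0.77), ([377.1, 212.0], 0.67), ([289.5, 302.1], 0.57)]
offcut [([381.9, 60.0], 0.84)]
[(324, 97), (325, -37)]
[(323, 276), (323, 174)]
```

View pics/d.png

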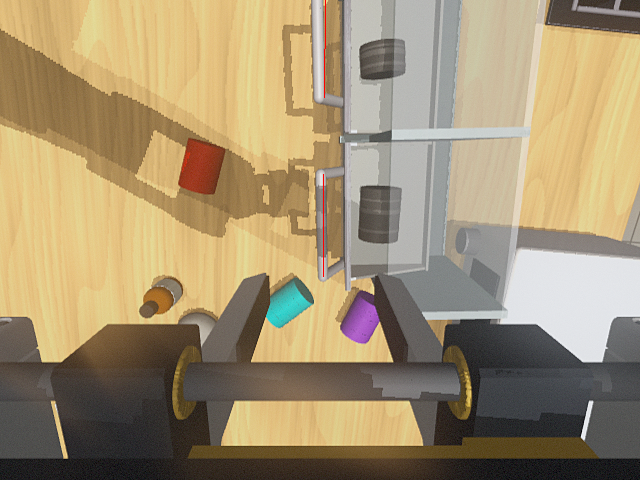

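Run:
```python
from h import *
w=cams.snapshot("wrist")
c=w["pixels"][0:290,290:420]; cv2.imwrite("pics/e.png",np.hstack([cv2.resize(c[:150],None,fx=4,fy=4),cv2.resize(c[150:][:150],(520,600))])[:600,:][:, :])
im=np.hstack([cv2.resize(w["pixels"][0:145,290:390],None,fx=4,fy=4,interpolation=cv2.INTER_CUBIC),cv2.resize(w["pixels"][145:290,290:390],None,fx=4,fy=4,interpolation=cv2.INTER_CUBIC)])
cv2.imwrite("pics/e.png",im)
```

```text
(no output)
```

View pics/e.png

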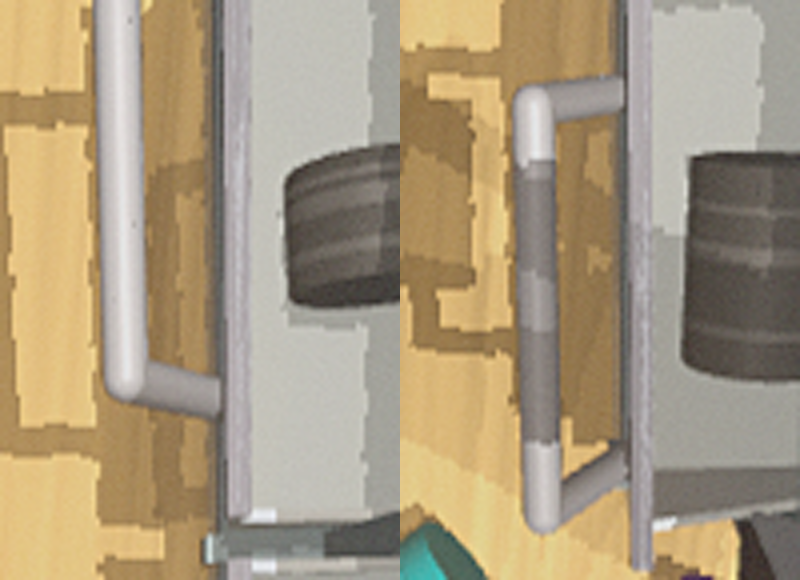

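Run:
```python
from h import *
np.set_printoptions(precision=4,suppress=True)
w=cams.snapshot("wrist")
A=atz(w,(323.6,166.5),.175);B=atz(w,(325.8,279),.175);C=atz(w,(319.6,0),.175);D=atz(w,(321.7,97.5),.175)
print(A,B,C,D,np.linalg.norm(A-B))
d=A-B; print("yaw from right",np.degrees(np.arctan2(-d[0],d[1])), "all", [np.degrees(np.arctan2(-e[0],e[1])) for e in (C-B,C-D,D-A)])
print("mid R",(A+B)/2, "pred",T((-.03,-.083,.175)))
# core end faces in bin: floor z=.065, centre z .089, top silhouette
for z in (.089,.113): print(atz(w,(380,184),z),atz(w,(380,242),z))
```

```text
[ 0.6223 -0.1455  0.175 ] [ 0.6339 -0.2549  0.175 ] [ 0.6075 -0.0122  0.175 ] [ 0.6156 -0.0867  0.175 ] 0.11000453020302935
yaw from right 6.071793845702784 all [np.float64(6.215240725650285), np.float64(6.170605840099005), np.float64(6.537999807360535)]
mid R [ 0.6281 -0.2002  0.175 ] pred [ 0.629  -0.1989  0.175 ]
[ 0.6906 -0.1644  0.089 ] [ 0.6995 -0.2341  0.089 ]
[ 0.6865 -0.1624  0.113 ] [ 0.6949 -0.2281  0.113 ]
```

```bash
sed -i 's/^U=.*/U=np.array([0.649,-0.1145,0.108])/' h.py
cat >> h.py <<'E'
c,s=np.cos(U[2]),np.sin(U[2]); ux=np.array([c,s,0]); uy=np.array([-s,c,0])
def hand(th,y=-.083):
    C,S=np.cos(th),np.sin(th); return np.array([-.03*C-.145*S,y,.03+.145*C-.03*S])
G=0.0188
E
python3 - <<'E'
from h import *
R=Rtool(ux,0,ux); h0=hand(0)
print(rel(T(h0)-G*R[:,0]*-1,R))
# arc deltas from shut in tool axes (tool x=-z, y=ux)
for th in np.linspace(.1,.84,9): d=hand(th)-h0; print(round(th,3), (-d[2]*100).round(2),(d[0]*100).round(2))
E
```

```text
(array([17.38,  0.19, -0.12]), array([-1.3,  0. , -0. ]))
0.1 0.37 -1.43
0.192 0.84 -2.72
0.285 1.43 -3.96
0.377 2.13 -5.13
0.47 2.93 -6.24
0.562 3.83 -7.27
0.655 4.83 -8.21
0.747 5.91 -9.06
0.84 7.06 -9.8
```

>>> {"op": "arm_command", "data": {"rows": [[0.2,[5,0.2,-0.1],[-1.3,0,0]],[0.2,[10,0.2,-0.1],[-1.3,0,0]],[0.2,[14,0.2,-0.1],[-1.3,0,0]],[0.2,[17.4,0.2,-0.1],[-1.3,0,0]],[0.2,[17.4,0.2,-0.1],[-1.3,0,0]],[0.2,[17.4,0.2,-0.1],[-1.3,0,0]]], "squeeze": 8}}

```text
clock: 4.22
ee_pos: [0.6295, -0.2001, 0.1576]
ee_rot: [0.527, 0.472, 0.525, -0.472]
force: [0.6, -0.2, 0.2]
grip_width: 0.398
```

Run:
```python
from h import *
R=Rtool(ux,0,ux); h0=hand(0)
print(rel(T(h0)+G*R[:,0],R),tool()[2]["grip_width"])
w=cams.snapshot("wrist");cv2.imwrite("pics/f.png",w["pixels"])
```

```text
(array([ 0.14, -0.13,  0.  ]), array([ 0. ,  0.1, -0.1])) 0.3980851331647027
```

View pics/f.png

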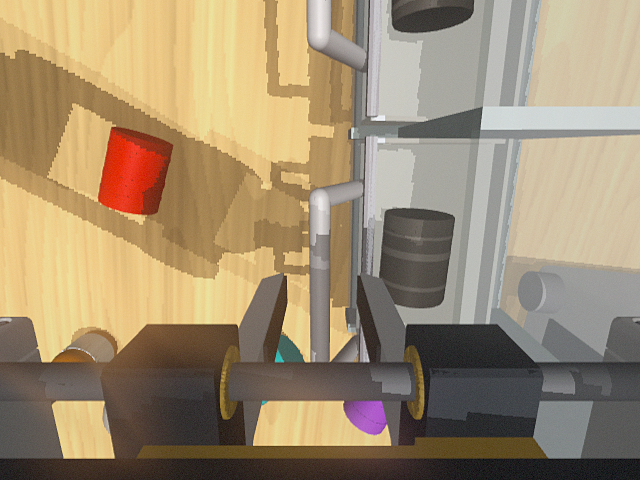

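The bar, at about (320,300), lies between the fingers. Closing.

>>> {"op": "arm_command", "data": {"rows": [[1,[0.1,-0.1,0],[0,0,0]],[1,[0.1,-0.1,0],[0,0,0]],[1,[0.1,-0.1,0],[0,0,0]],[1,[0.1,-0.1,0],[0,0,0]]], "squeeze": 10}}

```text
clock: 4.78
ee_pos: [0.6282, -0.1997, 0.155]
ee_rot: [0.527, 0.472, 0.526, -0.472]
force: [-0.1, -1.4, 1.7]
grip_width: 0.099
```

>>> {"op": "arm_command", "data": {"rows": [[1,[0.15,-0.7,0],[0,0,0]],[1,[0.37,-1.43,0],[0,0,0]],[1,[0.84,-2.72,0],[0,0,0]],[1,[1.43,-3.96,0],[0,0,0]],[1,[2.13,-5.13,0],[0,0,0]],[1,[2.93,-6.24,0],[0,0,0]],[1,[2.93,-6.24,0],[0,0,0]]]}}

```text
clock: 5.65
ee_pos: [0.5635, -0.2066, 0.1241]
ee_rot: [0.525, 0.471, 0.528, -0.473]
force: [-2.1, -0.1, -1.0]
grip_width: 0.1
```

>>> {"op": "arm_command", "data": {"rows": [[1,[0.9,-1.03,0],[0,0,0]],[1,[1.9,-1.97,0],[0,0,0]],[1,[2.98,-2.82,0],[0,0,0]],[1,[3.6,-3.25,0],[0,0,0]],[1,[3.85,-3.4,0],[0,0,0]],[1,[3.85,-3.4,0],[0,0,0]]]}}

```text
clock: 6.4
ee_pos: [0.534, -0.2099, 0.089]
ee_rot: [0.528, 0.473, 0.525, -0.471]
force: [3.5, 3.0, 7.8]
grip_width: 0.1
```

Run:
```python
from h import *
R=Rtool(ux,0,ux)
p,_,st=tool(); print(st["force"],st["grip_width"])
d=p-np.array([.6282,-.1997,.155]); print("d",d@ux,d[2]); print([(t,hand(t)[0]+.03,hand(t)[2]-.175) for t in (.78,.8,.82)])
for n in ("wrist","scene"):
    w=cams.snapshot(n);cv2.imwrite(f"pics/g_{n}.png",w["pixels"])
```

```text
[3.51583378 2.9934372  7.75505798] 0.10038531218044952
d -0.09473264849747913 -0.06599813352052991
[(0.78, np.float64(-0.09330292192442778), np.float64(-0.0630159195642321)), (0.8, np.float64(-0.09491783446084576), np.float64(-0.0654982098716467)), (0.82, np.float64(-0.09648278152902828), np.float64(-0.06801229983510292))]
```

View pics/g_wrist.png

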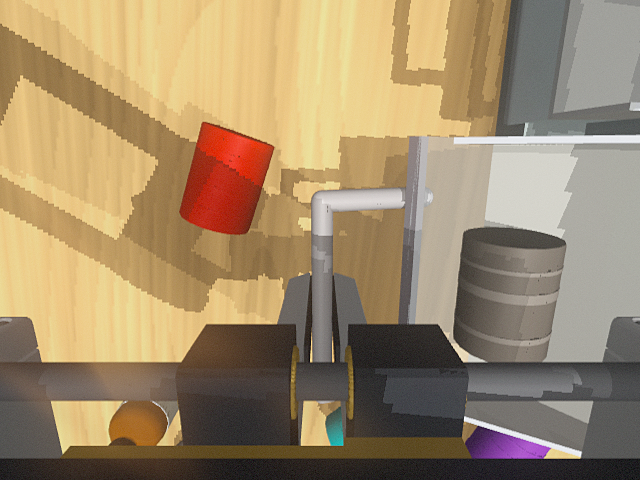

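View pics/g_scene.png

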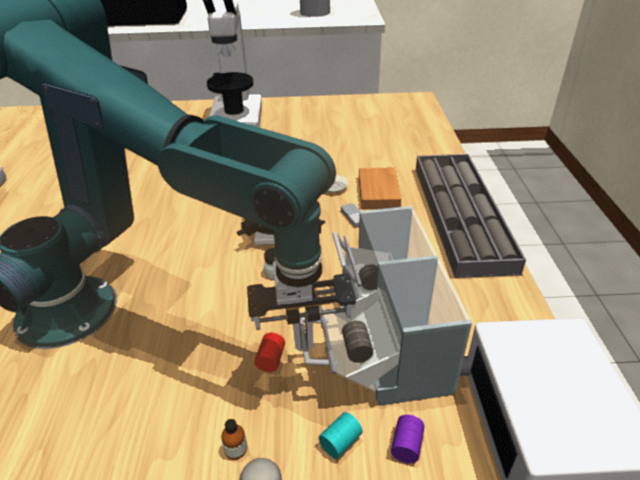

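>>> {"op": "arm_command", "data": {"rows": [[0.4,[0,0,0],[0,0,0]],[0.4,[0,0,0],[0,0,0]],[0.4,[-2,0,0],[0,0,0]],[0.4,[-6,0,0],[0,0,0]],[0.0,[-11,0,0],[0,0,0]],[-0.4,[-15,0,0],[0,0,0]]]}}

```text
clock: 7.25
ee_pos: [0.5316, -0.2103, 0.2378]
ee_rot: [0.526, 0.472, 0.527, -0.472]
force: [-0.1, 0.4, -0.3]
grip_width: 0.477
```

Run:
```python
from h import *
R=Rtool(-uy,25,ux)
g=T((-.0256,-.083,.0883)); print(g)
print(rel(g+(G-.13)*R[:,0],R), tool()[2]["joint_pos"].round(2))
```

```text
[ 0.63249574 -0.19977584  0.0883    ]
(array([4.87, 5.45, 0.04]), array([88.5, 19.7, 19.7])) [-0.48  0.13  1.26 -0.    1.75 -0.58]
```

>>> {"op": "arm_command", "data": {"rows": [[-0.4,[0,0,0],[10,2,2]],[-0.4,[0,2,0],[88.5,19.7,19.7]],[-0.6,[2,5.4,0],[88.5,19.7,19.7]],[-0.6,[2,5.4,0],[88.5,19.7,19.7]],[-0.6,[2,5.4,0],[88.5,19.7,19.7]],[-0.6,[2,5.4,0],[88.5,19.7,19.7]],[-0.6,[2,5.4,0],[88.5,19.7,19.7]],[-0.6,[2,5.4,0],[88.5,19.7,19.7]]]}}

```text
clock: 8.25
ee_pos: [0.5849, -0.2046, 0.2152]
ee_rot: [0.07, 0.831, 0.086, -0.544]
force: [0.2, -0.7, 0.5]
grip_width: 0.797
```

Run:
```python
from h import *
R=Rtool(-uy,25,ux)
g=T((-.0256,-.083,.0883))
print(rel(g+(G-.13)*R[:,0],R), tool()[2]["joint_pos"].round(2))
w=cams.snapshot("wrist")
im=w["pixels"].copy()
for y in (-.031,.031):
    a=[T((-.0256+.024*np.cos(t),-.083+y,.0883+.024*np.sin(t))) for t in np.linspace(0,6.28,24)]
    cv2.polylines(im,[np.array([proj(w,X) for X in a]).round().astype(int)],True,(0,0,255),1)
q=[proj(w,T(hand(.8)+[0,e,0])).round().astype(int).tolist() for e in (-.055,.055)]; cv2.line(im,*q,(0,255,0),1)
cv2.imwrite("pics/i.png",im); print([(d["position"],d["score"]) for d in landmark_of(w,"core")])
```

```text
(array([ 2.43, -0.01,  0.96]), array([6.4, 1.5, 1.5])) [-0.58 -0.01  1.51  0.28  1.35  0.74]
[([255.8, 397.3], 0.71), ([476.9, 217.9], 0.61), ([452.0, 317.4], 0.61), ([324.6, 239.1], 0.6)]
```

View pics/i.png

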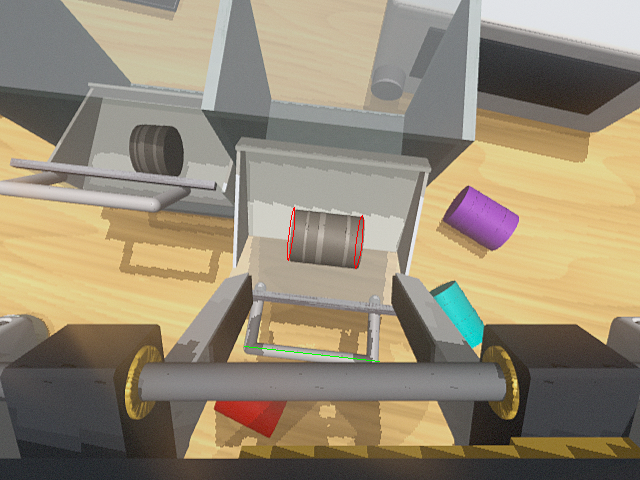

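>>> {"op": "arm_command", "data": {"rows": [[-0.6,[2.4,0,1],[6.4,1.5,1.5]],[-0.6,[2.4,0,1],[6.4,1.5,1.5]],[-0.6,[2.4,0,1],[6.4,1.5,1.5]]]}}

```text
clock: 8.72
ee_pos: [0.5867, -0.2051, 0.1913]
ee_rot: [0.033, 0.842, 0.049, -0.536]
force: [0.1, 0.4, 1.5]
grip_width: 0.8
```

Run:
```python
from h import *
R=Rtool(-uy,25,ux)
g=T((-.0256,-.083,.0883))
print(rel(g+(G-.001)*R[:,0],R), tool()[2]["joint_pos"].round(2))
```

```text
(array([13.06, -0.02,  0.19]), array([ 0.6, -0.1,  0. ])) [-0.58 -0.03  1.58  0.29  1.25  0.83]
```

>>> {"op": "arm_command", "data": {"rows": [[-0.6,[4,0,0.2],[0.6,0,0]],[-0.6,[8,0,0.2],[0.6,0,0]],[-0.6,[11,0,0.2],[0.6,0,0]],[-0.6,[13,0,0.2],[0.6,0,0]],[-0.6,[13,0,0.2],[0.6,0,0]]]}}

```text
clock: 9.35
ee_pos: [0.6393, -0.1987, 0.071]
ee_rot: [0.028, 0.842, 0.046, -0.537]
force: [-0.0, 0.7, 0.3]
grip_width: 0.802
```

Run:
```python
from h import *
R=Rtool(-uy,25,ux)
g=T((-.0256,-.083,.0883))
print(rel(g+(G-.001)*R[:,0],R), tool()[2]["force"])
w=cams.snapshot("wrist")
cv2.imwrite("pics/j.png",w["pixels"])
```

```text
(array([-0.08,  0.03, -0.11]), array([-0.1,  0. ,  0.1])) [-0.04275464  0.65853607  0.30945331]
```

View pics/j.png

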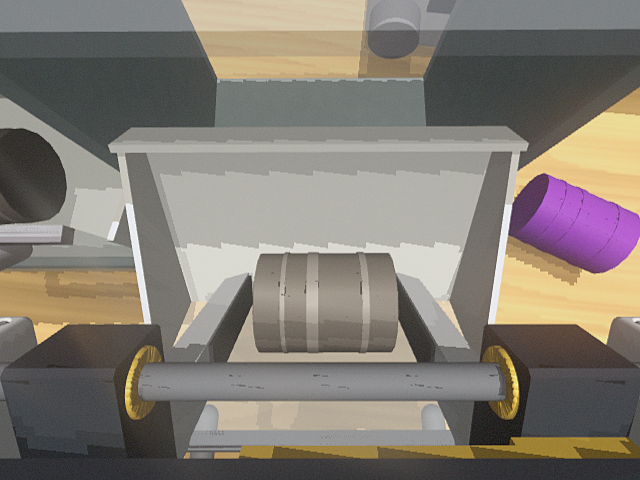

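>>> {"op": "arm_command", "data": {"rows": [[0,[0,0,0],[0,0,0]],[0,[0,0,0],[0,0,0]],[0,[0,0,0],[0,0,0]],[0,[0,0,0],[0,0,0]]], "squeeze": 20}}

```text
clock: 9.9
ee_pos: [0.64, -0.1998, 0.0743]
ee_rot: [0.028, 0.843, 0.044, -0.535]
force: [-3.5, -0.8, 5.7]
grip_width: 0.654
```

>>> {"op": "arm_command", "data": {"rows": [[0,[-0.5,0,0],[0,0,0]],[0,[-1.5,0,0],[0,0,0]],[0,[-4,0,0],[0,0,0]],[0,[-7,0,0],[0,0,0]],[0,[-11,0,0],[0,0,0]],[0,[-15,0,0],[0,0,0]],[0,[-15,0,0],[0,0,0]]]}}

```text
clock: 10.78
ee_pos: [0.5764, -0.2069, 0.2119]
ee_rot: [0.029, 0.844, 0.044, -0.534]
force: [0.1, 0.2, -1.5]
grip_width: 0.659
```

Run:
```python
from h import *
print(tool()[0],tool()[2]["grip_width"],tool()[2]["force"],tool()[2]["joint_pos"].round(2))
for n in ("wrist","scene"):
    w=cams.snapshot(n);cv2.imwrite(f"pics/k_{n}.png",w["pixels"])
```

```text
[ 0.57639595 -0.20689495  0.21192463] 0.6589111660011191 [ 0.11259248  0.19118521 -1.5295347 ] [-0.6  -0.06  1.57  0.29  1.29  0.84]
```

View pics/k_wrist.png

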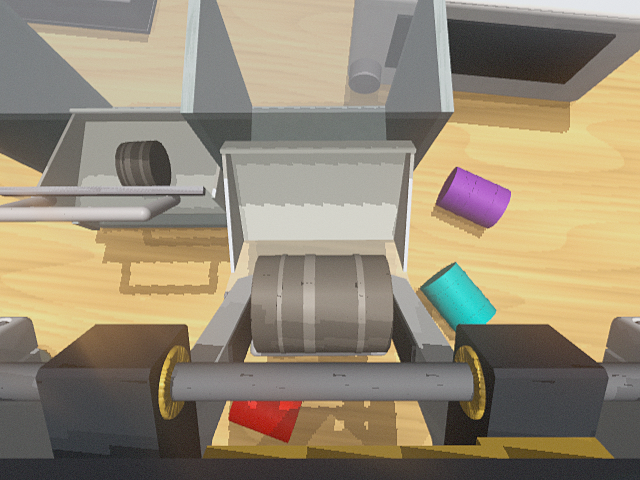

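View pics/k_scene.png

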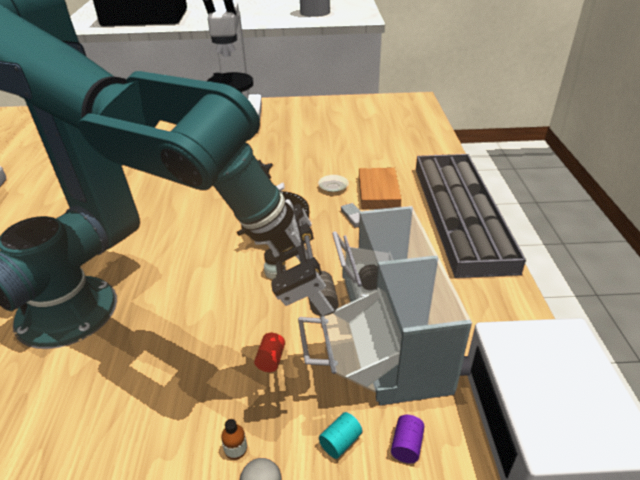

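Run:
```python
from h import *
w=cams.snapshot("wrist"); 
cv2.imwrite("pics/l.png",cv2.resize(w["pixels"][235:375,230:415],None,fx=4,fy=4,interpolation=cv2.INTER_CUBIC))
```

View pics/l.png

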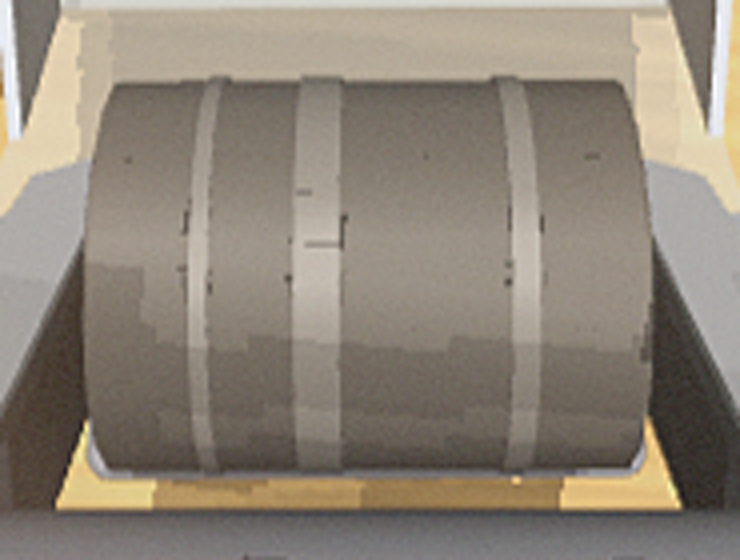

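Run:
```python
from h import *
w=cams.snapshot("wrist"); p,R,st=tool(); W=w["world_to_cam"]; K=w["camera_matrix"]
C=R.T@(-W[:3,:3].T@W[:3,3]-p)
def ray(px):
    d=np.linalg.inv(K)@[px[0],px[1],1]; d=W[:3,:3].T@(np.diag([1,-1,-1])@d); d=R.T@d; d=d[[0,2]]; return d/np.linalg.norm(d)
a,b=ray((322,255.5)),ray((322,352)); h=np.arccos(a@b)/2; bis=(a+b)/np.linalg.norm(a+b)
print("core centre in tool x,z:",C[[0,2]]+bis*.024/np.sin(h))
```

```text
core centre in tool x,z: [-0.01226621  0.00354496]
```

```bash
cat > sad.py <<'E'
from h import *
a=cams.snapshot("scene");b=cams.snapshot("side")   # for calibration
ia=cv2.imread("pics/a_scene.png");ib=cv2.imread("pics/a_side.png")
S=6
def mask(im,x,y,w,h):
    c=cv2.resize(im[y:y+h,x:x+w],None,fx=S,fy=S,interpolation=cv2.INTER_CUBIC)
    return c
ca=mask(ia,255,174,40,20); cb=mask(ib,270,298,40,30)
def poly(s,p,x0,y0,shape):
    m=np.zeros(shape,np.uint8); cx,cy,f=p
    ey=np.array([-np.sin(f),np.cos(f),0]);ex=np.array([np.cos(f),np.sin(f),0])
    for sg in (1,-1):
        pts=[np.array([cx,cy,0])+ex*X+ey*Y+[0,0,Z] for Y in(-.011,.011) for X,Z in((0,.130),(sg*.021,.142),(sg*.021,.139),(0,.126))]
        q=np.array([((proj(s,P_)-[x0,y0]+.5)*S-.5) for P_ in pts])
        h=cv2.convexHull(q.astype(np.float32)).round().astype(int); cv2.fillPoly(m,[h],255)
    return m
E
python3 - <<'E'
from sad import *
ga,gb=[c.min(2) for c in (ca,cb)]
ma,mb=(ga>165).astype(np.uint8)*255,(gb>165).astype(np.uint8)*255
print(ga.max(),gb.max())
best=[]
def cost(p):
    r=0
    for s,m,(x,y) in ((a,ma,(255,174)),(b,mb,(270,298))):
        q=poly(s,p,x,y,m.shape); i=((q>0)&(m>0)).sum(); u=((q>0)|(m>0)).sum(); r+=i/u
    return r
for f in np.radians(np.arange(-45,46,3)):
    bb=max((cost((x,y,f)),x,y) for x in np.arange(.464,.477,.002) for y in np.arange(.260,.273,.002))
    best.append((bb[0],np.degrees(f),bb[1:]))
for t in sorted(best,reverse=True)[:7]: print(t)
t=max(best); p=(*t[2],np.radians(t[1]))
out=[]
for s,c,(x,y) in ((a,ca,(255,174)),(b,cb,(270,298))):
    q=poly(s,p,x,y,c.shape[:2]); cs,_=cv2.findContours(q,0,2); o=c.copy(); cv2.drawContours(o,cs,-1,(0,0,255),1); out.append(cv2.copyMakeBorder(o,0,180-o.shape[0],0,0,0))
cv2.imwrite("pics/m.png",cv2.resize(np.hstack(out),None,fx=1.6,fy=1.6))
E
```

```text
245 218
(np.float64(1.515438381472778), np.float64(-3.0000000000000004), (np.float64(0.47000000000000003), np.float64(0.266)))
(np.float64(1.5103405152604252), np.float64(-6.000000000000001), (np.float64(0.47000000000000003), np.float64(0.266)))
(np.float64(1.4955143269961786), np.float64(0.0), (np.float64(0.47200000000000003), np.float64(0.266)))
(np.float64(1.4771660778535893), np.float64(-9.0), (np.float64(0.47000000000000003), np.float64(0.266)))
(np.float64(1.4701235760355154), np.float64(3.0000000000000004), (np.float64(0.47200000000000003), np.float64(0.266)))
(np.float64(1.4368852296136345), np.float64(6.000000000000001), (np.float64(0.47200000000000003), np.float64(0.266)))
(np.float64(1.4276422594962133), np.float64(-12.000000000000002), (np.float64(0.47000000000000003), np.float64(0.266)))
```

View pics/m.png

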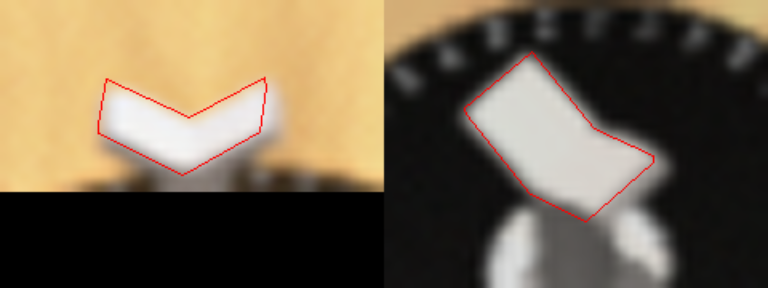

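Run:
```python
from h import *
f=np.radians(-4); ex=np.array([np.cos(f),np.sin(f),0]); ey=np.array([-np.sin(f),np.cos(f),0])
R=Rtool(-ey,0,ex)
p,R0,_=tool()
print(rel((.53,-.15,.30),R0), rel((.39,.266,.27),R))
```

```text
(array([-10.25,  -6.01,  -0.41]), array([0., 0., 0.])) (array([-11.34, -48.84,   9.57]), array([  9.9, -24.8,   2.5]))
```

>>> {"op": "arm_command", "data": {"rows": [[0,[-5,-1,0],[0,0,0]],[0,[-10,-5,0],[0,0,0]],[0,[-11,-11,2],[2.5,-6,0.6]],[0,[-11.3,-17,4],[5,-12,1.2]],[0,[-11.3,-23,6],[7.5,-18,2]],[0,[-11.3,-29,8],[9.9,-24.8,2.5]],[0,[-11.3,-35,9.6],[9.9,-24.8,2.5]],[0,[-11.3,-40,9.6],[9.9,-24.8,2.5]]]}}

```text
clock: 12.08
ee_pos: [0.3987, 0.1799, 0.2687]
ee_rot: [-0.023, 0.707, -0.026, -0.706]
force: [0.9, -0.7, -2.7]
grip_width: 0.656
```

Run:
```python
from h import *
f=np.radians(-4); ex=np.array([np.cos(f),np.sin(f),0]); ey=np.array([-np.sin(f),np.cos(f),0])
R=Rtool(-ey,0,ex)
print(tool()[0],tool()[2]["joint_pos"].round(2),tool()[2]["grip_width"],rel((.39,.266,.27),R))
```

```text
[0.39866128 0.17985776 0.26867667] [ 0.3  -0.17  1.49 -0.    1.82  1.94] 0.6562774938696577 (array([-0.16, -8.53,  1.46]), array([ 0. , -0.1, -0.2]))
```

>>> {"op": "arm_command", "data": {"rows": [[0,[0,-4,0.7],[0,0,0]],[0,[0,-7,1.3],[0,0,0]],[0,[0,-8.5,1.5],[0,0,0]],[0,[0,-8.5,1.5],[0,0,0]],[0,[0,-8.5,1.5],[0,0,0]]]}}

```text
clock: 12.7
ee_pos: [0.3912, 0.2625, 0.2699]
ee_rot: [-0.024, 0.708, -0.027, -0.705]
force: [0.0, 1.2, -2.7]
grip_width: 0.659
```

Run:
```python
from h import *
f=np.radians(-4); ex=np.array([np.cos(f),np.sin(f),0]); ey=np.array([-np.sin(f),np.cos(f),0])
w=cams.snapshot("wrist"); im=w["pixels"].copy()
c=np.array([.4705,.266,0])
for X,Z in ((0,.13),(.021,.142),(-.021,.142)):
    q=[proj(w,c+ex*X+ey*Y+[0,0,Z]).round().astype(int).tolist() for Y in(-.011,.011)]; print(q); 
cv2.imwrite("pics/n.png",im)
x,y=np.array(proj(w,c+[0,0,.135])).round().astype(int)
cv2.imwrite("pics/n2.png",cv2.resize(im[max(y-50,0):y+50,x-60:x+60],None,fx=6,fy=6,interpolation=cv2.INTER_CUBIC)); print(x,y)
print([(d["position"],d["score"]) for d in landmark_of(w,"saddle")],proj(w,c+[0,0,.158]),[(d["position"],d["score"]) for d in landmark_of(w,"stage")],proj(w,c))
```

```text
[[322, 141], [297, 141]]
[[323, 114], [295, 114]]
[[323, 166], [297, 166]]
310 141
[([309.0, 143.5], 0.6)] [308.70728624 139.9615369 ] [([314.9, 143.0], 0.89)] [312.65585639 142.99938745]
```

View pics/n.png

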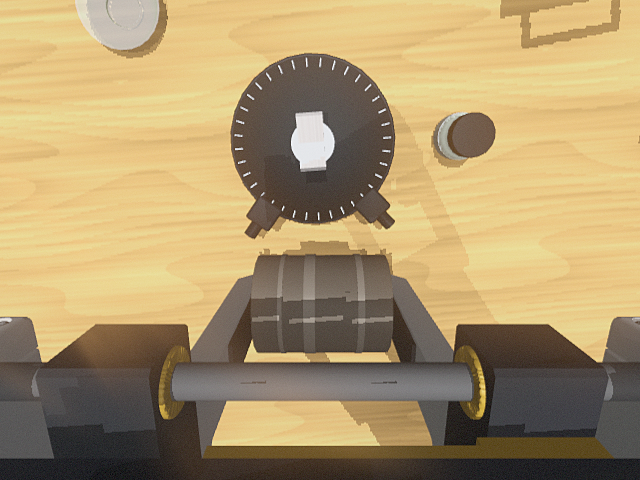

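View pics/n2.png

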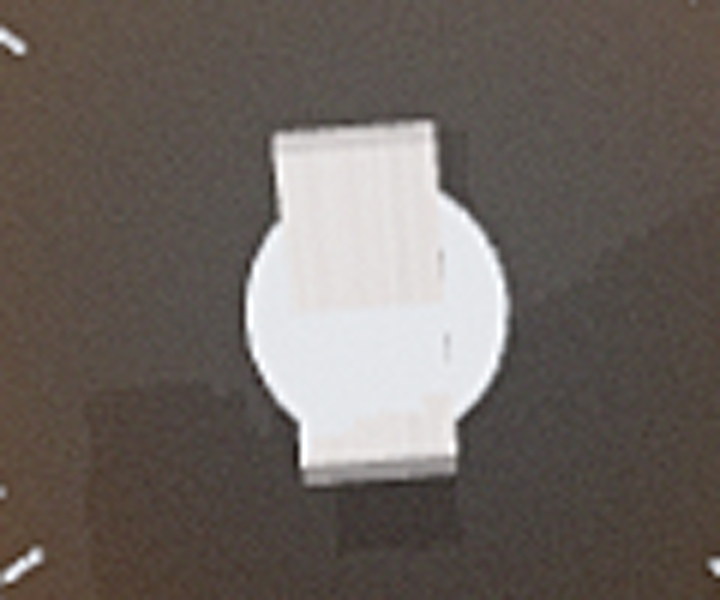

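Run:
```python
from h import *
w=cams.snapshot("wrist")
f=lambda u,v,z=.142: atz(w,((u+.5)/6-.5+250,(v+.5)/6-.5+91),z)
t1,t2,b1,b2=f(275,133),f(435,123),f(303,466),f(456,458)
print(t1,t2,b1,b2)
for a,b in ((t1,b1),(t2,b2),(t2,t1),(b2,b1)):
    d=a-b; print(np.linalg.norm(d),np.degrees(np.arctan2(d[1],d[0])))
print("centre",(t1+t2+b1+b2)/4)
p,R,_=tool(); print("cam nominal check", rel((.4705,.266,.2),R))
# disc edges at z .07
d=[atz(w,q,.07) for q in ((313,54),(313,222),(232,138),(394.5,138))]; print(d[0]-d[1],d[2]-d[3],(d[0]+d[1])/2,(d[2]+d[3])/2)
```

```text
[0.4930758  0.27551261 0.142     ] [0.4927828  0.25374602 0.142     ] [0.44859452 0.27561708 0.142     ] [0.44812473 0.25401947 0.142     ]
0.04448139905031161 -0.13456059742963836
0.04465889820673334 -0.3508335860102229
0.02176856849928167 -90.77122073852715
0.021602717176312784 -91.24609320346642
centre [0.47064446 0.26472379 0.142     ]
cam nominal check (array([ 7.06, -0.94, -7.86]), array([0., 0., 0.]))
[ 0.16519839 -0.01305019  0.        ] [0.01206722 0.16579846 0.        ] [0.46975133 0.26438677 0.07      ] [0.47441786 0.26368863 0.07      ]
```

```bash
cat >> h.py <<'E'
f=np.radians(-.6); SX=np.array([np.cos(f),np.sin(f),0]); SY=np.array([-np.sin(f),np.cos(f),0])
RS=Rtool(-SY,0,SX); SC=np.array([.4706,.265,.158]); CO=np.array([-.0123,0,.0035])
E
python3 - <<'E'
from h import *
print(rel(SC+[0,0,.04]-RS@CO,RS))
E
```

```text
(array([ 8.49, -0.87, -8.22]), array([-3.6, -0.2, -0.2]))
```

>>> {"op": "arm_command", "data": {"rows": [[0,[1,-0.3,-2],[-3.6,0,0]],[0,[3,-0.6,-5],[-3.6,-0.2,-0.2]],[0,[6,-0.9,-8],[-3.6,-0.2,-0.2]],[0,[8.5,-0.9,-8.2],[-3.6,-0.2,-0.2]],[0,[8.5,-0.9,-8.2],[-3.6,-0.2,-0.2]],[0,[8.5,-0.9,-8.2],[-3.6,-0.2,-0.2]]]}}

```text
clock: 13.65
ee_pos: [0.474, 0.2662, 0.1867]
ee_rot: [-0.003, 0.708, -0.003, -0.706]
force: [0.7, 0.0, -1.5]
grip_width: 0.659
```

Run:
```python
from h import *
print(rel(SC-RS@CO,RS), tool()[2]["force"])
p,R,_=tool(); core=p+R@CO; print("core est",core)
o=[]
for n,(x,y) in (("scene",(275,190)),("side",(290,300))):
    s=cams.snapshot(n); im=s["pixels"].copy()
    for yy in (-.031,.031):
        q=[core+SY*yy+.024*(SX*np.cos(t)+np.array([0,0,1])*np.sin(t)) for t in np.linspace(0,6.28,24)]
        cv2.polylines(im,[np.array([proj(s,X) for X in q]).round().astype(int)],True,(0,0,255),1)
    o.append(cv2.resize(im[y-60:y+60,x-45:x+45],None,fx=4,fy=4,interpolation=cv2.INTER_CUBIC))
cv2.imwrite("pics/o.png",np.hstack(o))
```

```text
(array([ 4.1 ,  0.13, -0.01]), array([ 0.1, -0.1,  0.1])) [ 0.68252751  0.01713362 -1.46580702]
core est [0.47046465 0.26621057 0.1990405 ]
```

View pics/o.png

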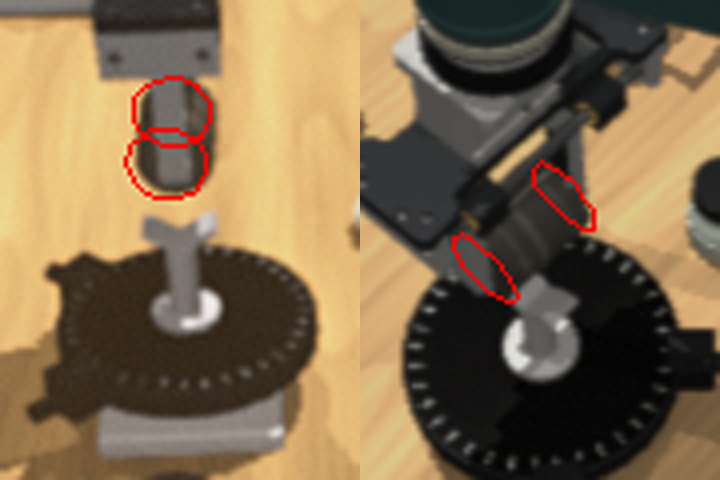

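Run:
```python
from h import *
s=cams.snapshot("scene"); t=cams.snapshot("side")
for n,q in (("V bottom front",SC+[0,0,-.028]-SY*.011),("rimL",SC+[0,0,-.016]-SY*.011-SX*.021),("rimR",SC+[0,0,-.016]-SY*.011+SX*.021)):
    print(n,((proj(s,q)-[245,145]+.5)*8-.5).round(),((proj(t,q)-[260,262]+.5)*8-.5).round())
cv2.imwrite("pics/p1.png",cv2.resize(s["pixels"][145:215,245:315],None,fx=8,fy=8,interpolation=cv2.INTER_CUBIC))
cv2.imwrite("pics/p2.png",cv2.resize(t["pixels"][262:337,260:335],None,fx=8,fy=8,interpolation=cv2.INTER_CUBIC))
```

```text
V bottom front [235. 369.] [255. 391.]
rimL [164. 338.] [306. 411.]
rimR [300. 334.] [200. 328.]
```

View pics/p1.png

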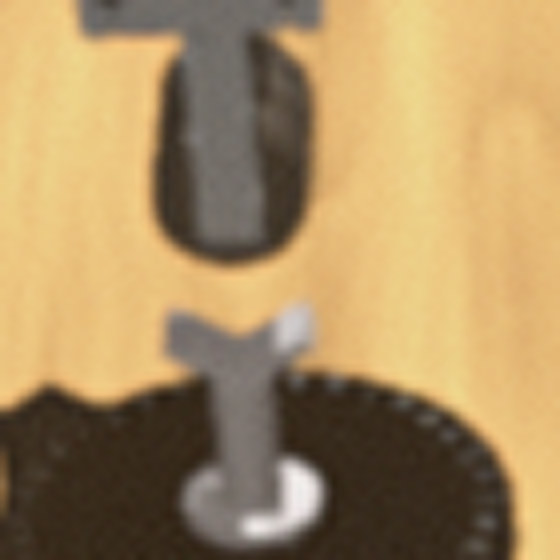

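View pics/p2.png

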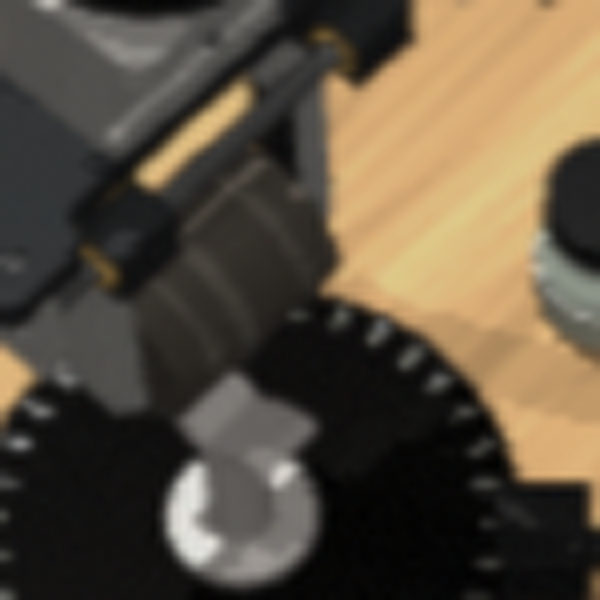

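>>> {"op": "arm_command", "data": {"rows": [[0,[1,0.1,0.1],[0,0,0]],[0,[2,0.1,0.15],[0,0,0]],[0,[2.8,0.1,0.15],[0,0,0]],[0,[3.4,0.1,0.15],[0,0,0]],[0,[3.4,0.1,0.15],[0,0,0]]]}}

```text
clock: 14.48
ee_pos: [0.4717, 0.2651, 0.1505]
ee_rot: [0.003, -0.707, 0.003, 0.708]
force: [-0.7, -0.7, -2.0]
grip_width: 0.658
```

Run:
```python
from h import *
s=cams.snapshot("scene"); t=cams.snapshot("side"); print(tool()[0],tool()[2]["force"])
A=cv2.resize(s["pixels"][150:220,245:310],(520,560),interpolation=cv2.INTER_CUBIC)
B=cv2.resize(t["pixels"][272:342,258:292],(272,560),interpolation=cv2.INTER_CUBIC)
cv2.imwrite("pics/q.png",A); cv2.imwrite("pics/q2.png",cv2.resize(t["pixels"][272:342,255:325],None,fx=8,fy=8,interpolation=cv2.INTER_CUBIC))
```

```text
[0.47222982 0.26534191 0.15151708] [-0.36006871  0.32157855 -1.96269616]
```

View pics/q.png

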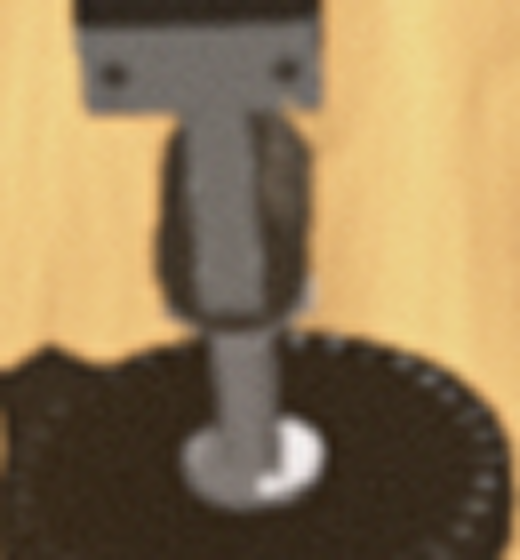

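View pics/q2.png

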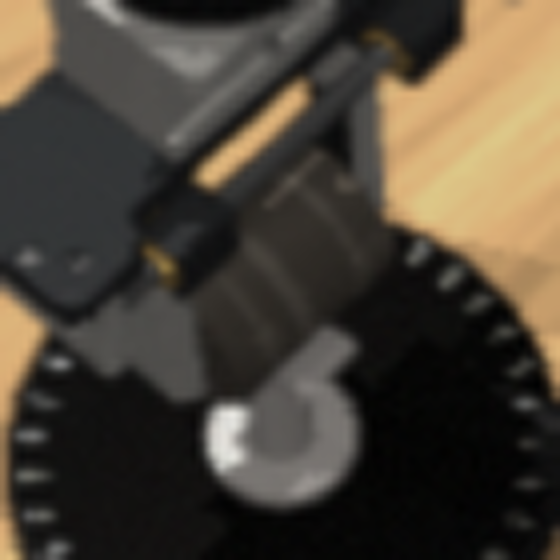

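>>> {"op": "arm_command", "data": {"rows": [[0,[0.2,0,0],[0,0,0]],[0,[0.4,0,0],[0,0,0]],[0,[0.5,0,0],[0,0,0]],[0,[0.5,0,0],[0,0,0]]]}}

```text
clock: 15.08
ee_pos: [0.472, 0.2652, 0.1462]
ee_rot: [0.003, -0.707, 0.003, 0.707]
force: [-0.9, -0.7, -2.1]
grip_width: 0.659
```

>>> {"op": "arm_command", "data": {"rows": [[0,[0.1,0,0],[0,0,0]],[0,[0.2,0,0],[0,0,0]],[0,[0.2,0,0],[0,0,0]]]}}

```text
clock: 15.45
ee_pos: [0.472, 0.2652, 0.1443]
ee_rot: [0.003, -0.707, 0.003, 0.707]
force: [-0.1, -0.3, -2.3]
grip_width: 0.655
```

>>> {"op": "arm_command", "data": {"rows": [[0,[0.1,0,0],[0,0,0]],[0,[0.15,0,0],[0,0,0]],[0,[0.15,0,0],[0,0,0]]]}}

```text
clock: 15.82
ee_pos: [0.472, 0.2653, 0.1428]
ee_rot: [0.003, -0.707, 0.003, 0.707]
force: [0.8, 0.9, -2.1]
grip_width: 0.658
```

>>> {"op": "arm_command", "data": {"rows": [[0,[0.1,0,0],[0,0,0]],[0,[0.15,0,0],[0,0,0]],[0,[0.15,0,0],[0,0,0]]]}}

```text
clock: 16.2
ee_pos: [0.4722, 0.2653, 0.1427]
ee_rot: [-0.003, 0.707, -0.003, -0.707]
force: [-3.7, -2.8, 6.0]
grip_width: 0.659
```

>>> {"op": "arm_command", "data": {"rows": [[0,[-0.1,0,0.1],[0,0,0]],[0,[-0.1,0,0.1],[0,0,0]],[0,[-0.1,0,0.1],[0,0,0]]]}}

```text
clock: 16.58
ee_pos: [0.4712, 0.2654, 0.1422]
ee_rot: [-0.003, 0.707, -0.003, -0.707]
force: [-0.2, 0.7, 0.6]
grip_width: 0.661
```

Run:
```python
from h import *
s=cams.snapshot("scene"); t=cams.snapshot("side"); w=cams.snapshot("wrist"); print(tool()[0],tool()[2]["force"])
p,R,_=tool()
cv2.imwrite("pics/r.png",np.hstack([cv2.resize(t["pixels"][275:335,255:315],(480,480),interpolation=cv2.INTER_CUBIC)]))
cv2.imwrite("pics/r2.png",w["pixels"][180:460])
```

```text
[0.47111033 0.26538834 0.14210886] [ 0.677774    0.62279085 -0.56709883]
```

View pics/r.png

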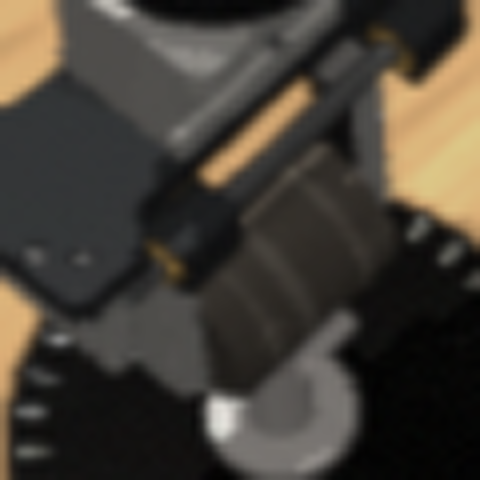

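View pics/r2.png

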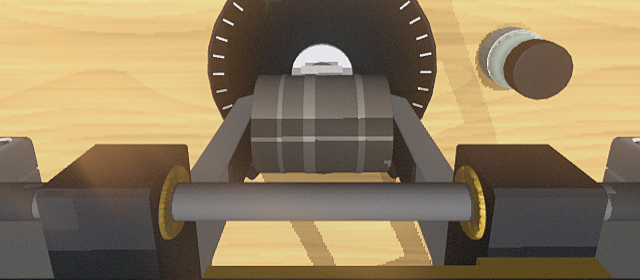

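>>> {"op": "arm_command", "data": {"rows": [[-0.4,[0,0,0],[0,0,0]],[-0.4,[0,0,0],[0,0,0]],[-0.6,[0,0,0],[0,0,0]],[-0.6,[0,0,0],[0,0,0]],[-0.6,[0,0,0],[0,0,0]]]}}

```text
clock: 17.35
ee_pos: [0.4711, 0.2653, 0.1424]
ee_rot: [-0.003, 0.707, -0.003, -0.707]
force: [0.2, -0.5, -0.8]
grip_width: 0.803
```

Run:
```python
from h import *
w=cams.snapshot("wrist"); print(tool()[0],tool()[2]["force"],tool()[2]["grip_width"])
cv2.imwrite("pics/s2.png",w["pixels"][180:460])
```

```text
[0.47110683 0.26527811 0.14237499] [ 0.25070296 -0.30273958 -0.67673751] 0.7995224764827895
```

View pics/s2.png

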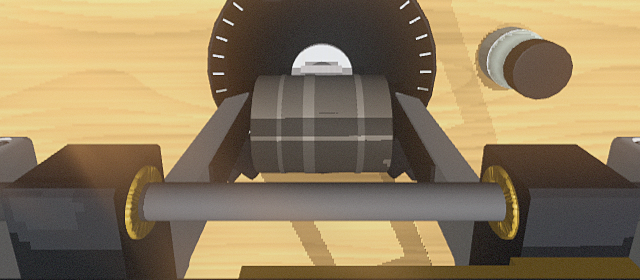

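Released and resting in the saddle, with free gaps at both ends. Rising straight up.

>>> {"op": "arm_command", "data": {"rows": [[-0.6,[-0.5,0,0],[0,0,0]],[-0.6,[-1.5,0,0],[0,0,0]],[-0.6,[-4,0,0],[0,0,0]],[-0.6,[-8,0,0],[0,0,0]],[-0.6,[-12,0,0],[0,0,0]],[-0.6,[-15,0,4],[0,0,0]],[-0.6,[-15,0,8],[0,0,0]],[-0.6,[-15,0,8],[0,0,0]]]}}

```text
clock: 18.4
ee_pos: [0.3897, 0.2662, 0.2949]
ee_rot: [-0.003, 0.708, -0.001, -0.706]
force: [0.1, 0.3, 0.3]
grip_width: 0.801
```

Run:
```python
from h import *
w=cams.snapshot("wrist"); s=cams.snapshot("scene"); t=cams.snapshot("side"); print(tool()[0],tool()[2]["joint_pos"].round(2))
x,y=proj(w,SC).round().astype(int); print(x,y)
cv2.imwrite("pics/t1.png",cv2.resize(w["pixels"][max(0,y-70):y+70,x-70:x+70],None,fx=4,fy=4,interpolation=cv2.INTER_CUBIC))
cv2.imwrite("pics/t2.png",np.hstack([cv2.resize(s["pixels"][160:250,230:320],None,fx=4.4,fy=4.4,interpolation=cv2.INTER_CUBIC),cv2.resize(t["pixels"][280:370,245:335],None,fx=4.4,fy=4.4,interpolation=cv2.INTER_CUBIC)]))
```

```text
[0.39157958 0.26584925 0.29250276] [ 0.48 -0.09  1.37 -0.    1.85  2.06]
322 138
```

View pics/t1.png

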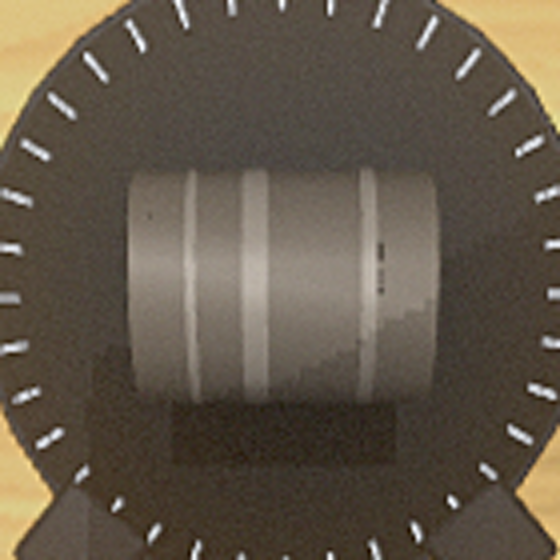

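View pics/t2.png

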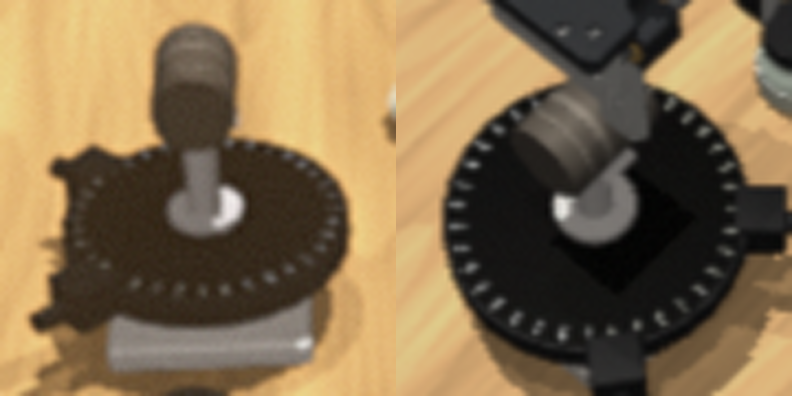

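Run:
```python
from h import *
R=Rtool(ux,0,ux); print(T(hand(.8))+G*R[:,0])
print(rel((.534,-.2099,.26),R))
```

```text
[ 0.53375656 -0.21048133  0.09070179]
(array([  3.24,  47.45, -14.64]), array([-96.7,  -0. ,  -0. ]))
```

>>> {"op": "arm_command", "data": {"rows": [[-0.4,[0,5,0],[-8,0,0]],[-0.2,[0,11,-1],[-18,0,0]],[0.0,[0,17,-3],[-28,0,0]],[0.0,[0,23,-5],[-39,0,0]],[0.2,[1,29,-7],[-49,0,0]],[0.2,[2,35,-9],[-60,0,0]],[0.2,[3,41,-12],[-70,0,0]],[0.2,[3.2,47.4,-14.6],[-81,0,0]]]}}

```text
clock: 19.55
ee_pos: [0.5101, -0.1523, 0.2642]
ee_rot: [-0.425, -0.565, -0.426, 0.565]
force: [-0.0, 0.4, 0.4]
grip_width: 0.398
```

Run:
```python
from h import *
R=Rtool(ux,0,ux); print(tool()[0])
print(rel((.534,-.2099,.26),R))
```

```text
[ 0.51011718 -0.15226656  0.26423545]
(array([0.41, 3.89, 4.88]), array([-22.2,  -0.1,   0.1]))
```

>>> {"op": "arm_command", "data": {"rows": [[0.2,[0.4,2,2.5],[-10,0,0]],[0.2,[0.4,3.9,4.9],[-20,0,0]],[0.2,[0.4,3.9,4.9],[-22.2,0,0]],[0.2,[0.4,3.9,4.9],[-22.2,0,0]],[0.2,[0.4,3.9,4.9],[-22.2,0,0]]]}}

```text
clock: 20.18
ee_pos: [0.5332, -0.2078, 0.261]
ee_rot: [0.524, 0.474, 0.525, -0.474]
force: [-0.0, 0.9, -0.0]
grip_width: 0.4
```

Run:
```python
from h import *
R=Rtool(ux,0,ux); print(tool()[0])
print(rel((.534,-.2099,.0895),R))
w=cams.snapshot("wrist"); im=w["pixels"].copy()
q=[proj(w,T(hand(.8)+[0,e,0])).round().astype(int).tolist() for e in (-.055,.055)]; cv2.line(im,*q,(0,255,0),1); cv2.imwrite("pics/u.png",im)
```

```text
[ 0.5331544  -0.20780307  0.26104025]
(array([17.15,  0.07,  0.23]), array([-0.4, -0. ,  0. ]))
```

View pics/u.png

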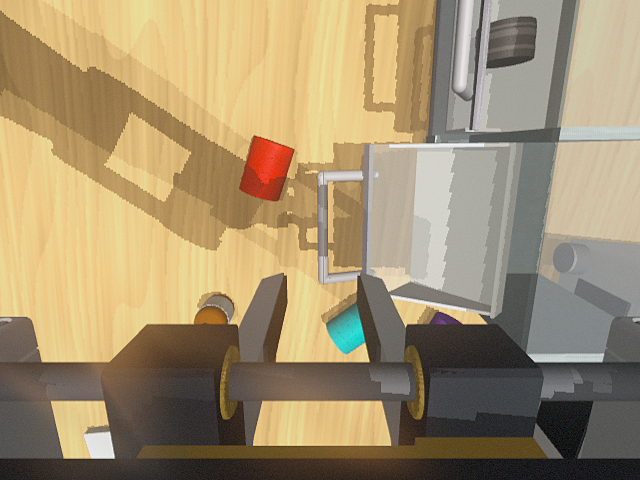

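>>> {"op": "arm_command", "data": {"rows": [[0.4,[5,0.1,0.2],[0,0,0]],[0.4,[10,0.1,0.2],[0,0,0]],[0.4,[14,0.1,0.2],[0,0,0]],[0.4,[17.1,0.1,0.2],[0,0,0]],[0.4,[17.1,0.1,0.2],[0,0,0]],[1,[17.1,0.1,0.2],[0,0,0]],[1,[17.1,0.1,0.2],[0,0,0]],[1,[17.1,0.1,0.2],[0,0,0]]], "squeeze": 10}}

```text
clock: 21.22
ee_pos: [0.5341, -0.2102, 0.0929]
ee_rot: [0.525, 0.474, 0.524, -0.474]
force: [-4.7, -1.1, 6.0]
grip_width: 0.105
```

Run:
```python
from h import *
R=Rtool(ux,0,ux); p,R0,st=tool(); print(p,st["force"],st["grip_width"])
h0=hand(.8)
for th in (.7,.6,.5,.4,.3,.2,.1,.05,0,-.02): d=hand(th)-h0; print(th,(-d[2]*100).round(2),(d[0]*100).round(2))
```

```text
[ 0.53408305 -0.21018642  0.09286128] [-4.68205814 -1.13777057  5.99385727] 0.10478150288358153
0.7 -1.21 0.86
0.6 -2.32 1.83
0.5 -3.34 2.91
0.4 -4.24 4.08
0.3 -5.02 5.34
0.2 -5.66 6.67
0.1 -6.18 8.06
0.05 -6.38 8.77
0 -6.55 9.49
-0.02 -6.61 9.78
```

>>> {"op": "arm_command", "data": {"rows": [[1,[-0.6,0.4,0],[0,0,0]],[1,[-1.2,0.86,0],[0,0,0]],[1,[-2.3,1.83,0],[0,0,0]],[1,[-3.3,2.9,0],[0,0,0]],[1,[-4.2,4.1,0],[0,0,0]],[1,[-5.0,5.3,0],[0,0,0]],[1,[-5.6,6.7,0],[0,0,0]],[1,[-6.1,8.0,0],[0,0,0]]]}}

```text
clock: 22.22
ee_pos: [0.6142, -0.2015, 0.1542]
ee_rot: [0.525, 0.474, 0.524, -0.474]
force: [-3.6, -0.1, 2.2]
grip_width: 0.099
```

>>> {"op": "arm_command", "data": {"rows": [[1,[-0.2,0.7,0],[0,0,0]],[1,[-0.4,1.4,0],[0,0,0]],[1,[-0.4,1.6,0],[0,0,0]],[1,[-0.4,1.7,0],[0,0,0]],[1,[-0.4,1.7,0],[0,0,0]]]}}

```text
clock: 22.85
ee_pos: [0.6285, -0.1999, 0.1574]
ee_rot: [0.524, 0.473, 0.526, -0.475]
force: [-10.1, 0.3, 9.1]
grip_width: 0.103
```

Run:
```python
from h import *
p,R0,st=tool(); print(p,st["force"],st["grip_width"]); print("x rel to initial shut grip", (p-[.6282,-.1997,.155])@ux, p[2]-.155)
```

```text
[ 0.62845542 -0.19994996  0.15735004] [-10.14170167   0.32014233   9.0642324 ] 0.10304787416617435
x rel to initial shut grip 0.00022699205907023302 0.0023500396055698147
```

>>> {"op": "arm_command", "data": {"rows": [[0.4,[0,0,0],[0,0,0]],[0.4,[0,0,0],[0,0,0]],[0.4,[-2,0,0],[0,0,0]],[0.4,[-6,0,0],[0,0,0]],[0.4,[-11,0,0],[0,0,0]],[0.4,[-16,0,0],[0,0,0]],[0.4,[-17,0,0],[0,0,0]],[0.4,[-17,0,0],[0,0,0]]]}}

```text
clock: 23.85
ee_pos: [0.6312, -0.1996, 0.325]
ee_rot: [0.525, 0.474, 0.525, -0.474]
force: [-0.0, 0.0, -1.0]
grip_width: 0.302
```

Run:
```python
from h import *
w=cams.snapshot("wrist"); p,_,st=tool(); print(p,st["force"])
im=w["pixels"]
cv2.imwrite("pics/v.png",im)
cv2.imwrite("pics/v2.png",np.hstack([cv2.resize(im[0:145,290:390],None,fx=4,fy=4,interpolation=cv2.INTER_CUBIC),cv2.resize(im[145:290,290:390],None,fx=4,fy=4,interpolation=cv2.INTER_CUBIC)]))
s=cams.snapshot("scene");cv2.imwrite("pics/v3.png",s["pixels"])
```

```text
[ 0.63077776 -0.1995001   0.32318561] [-0.81698069 -0.65814026 -0.81865008]
```

View pics/v2.png

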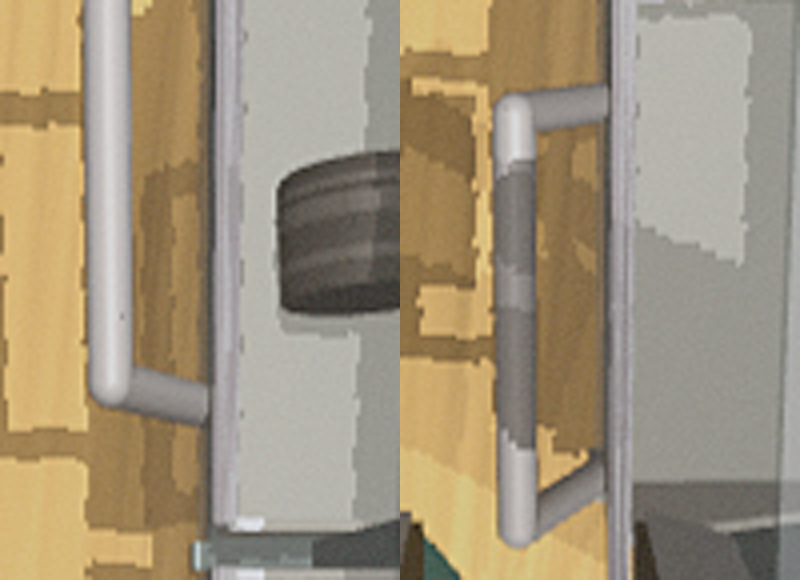

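View pics/v3.png

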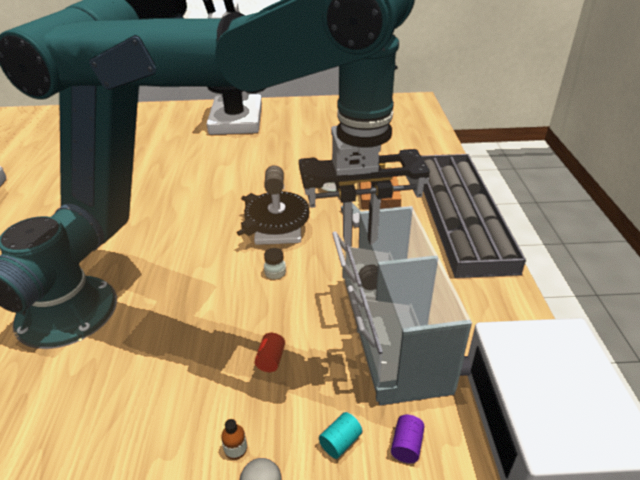

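Run:
```python
from h import *
np.set_printoptions(precision=4,suppress=True)
w=cams.snapshot("wrist")
g=lambda u,v:((u+.5)/4-.5+290,(v+.5)/4-.5)
L=[atz(w,g(*q),.175) for q in ((107,0),(111,380))]; Rr=[atz(w,g(q[0],q[1]+580),.175) for q in ((115,105),(117.5,525))]
n=np.array([np.cos(.108),np.sin(.108),0])
for X in L+Rr: print(X,X@n)
for nm in ("jar","oil","dish","stage"):
    pass
t=cams.snapshot("side");cv2.imwrite("pics/w.png",t["pixels"])
```

```text
[ 0.6055 -0.0124  0.175 ] 0.6006107457810722
[ 0.6133 -0.0832  0.175 ] 0.6007913205465988
[ 0.6206 -0.1469  0.175 ] 0.6011312764714692
[ 0.6312 -0.2466  0.175 ] 0.600932749939503
```

View pics/w.png

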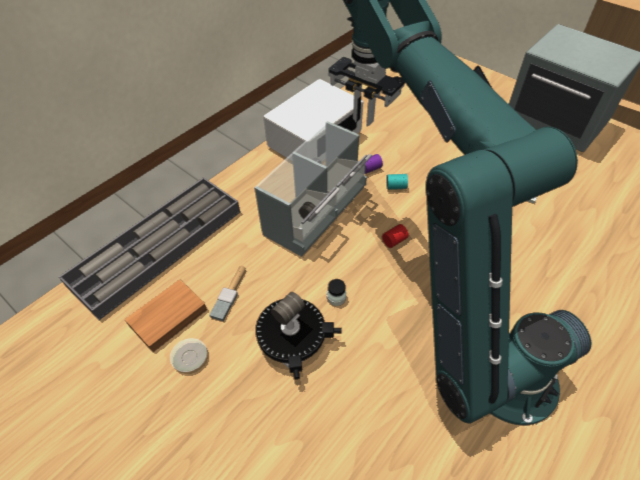

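Both handles lie in line to within 0.5 mm. The core sits in the saddle at (288,305) in the side view, and the bystanders have not moved. Handing in.

Run:
```python
from h import *
print(bot.hand_in(), bot.sense()["clock"])
```

```text
the job is handed in; nothing more can be done
the job is handed in; nothing more can be done
```

I tilted out the right-hand bin, which held the long core, and took the core by its end faces. I lowered it into the saddle until light contact, shifted it about 1 mm across to remove the side load, released it, and pushed the bin shut again. The job is handed in, at about 24 s on the robot's clock; the hand-in gives no verdict.

**Last checks**
- **Core:** it rests along the trough, centred lengthways to about 1 mm as seen in the wrist picture, with the gripper clear.
- **Bins:** the right-hand bin met its stop at about 10 N. Both handles then lay in one line to within about 0.5 mm, so both bins read as fully shut.
- **Offcut and bystanders:** in the last pictures the offcut is still in the left-hand bin. The jar, brush and dish, and the red, teal and purple look-alikes, look unmoved. The oil bottle and rock last showed in the scene camera, also unmoved.

**Disagreements**
- **Core in the grip:** the wrist-camera estimate put the core about 3–5 mm lower in the grip than the scene camera and the contact height showed.
- **Saddle direction:** the first fit from the fixed cameras gave the trough direction as −3 to −6°. I used −0.6°, from the wrist view directly above.

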